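# Close the racking cover of a dish tray

### The arm

A 6-joint arm with a two-finger parallel gripper is mounted at the origin on a cart in front of the work surface, level with it; the furniture and walls round the work are solid. World frame = base frame: x ahead of the robot, y to its left, z up, the work surface at z = 0. Lengths are in m, angles in rad, forces in N, time in s.
With the tool pointing down it reaches from about 0.325 to 0.775 m from the base axis. Payload 9.3 kg.
Tool frame: the origin (TCP) lies midway between the tips of the shut fingers; the grasp point (between the pads) lies 19 mm behind it; z points along the fingers, y is the line along which they close (so a half turn about z gives the same grasp; the last joint's range is limited). The gripper opens to 85 mm and grips with 20 to 120 N. Pads are 22 mm wide; open, the fingers measure 114 mm over their backs; the gripper's body (76 mm by 85 mm) begins 54 mm behind the grasp point. The pads swing forward as they close: fully open they stand 13 mm farther back than shut.
Start: joints at [-0.153, 0.259, 0.021, 1.334, 0, 1.418], TCP at [0.55, -0, 0.231] pointing down, gripper open.
Joint ranges: [-3.04, 3.04], [-0.91, 1.82], [-1.04, 1.36], [-1.92, 1.95], [-1.52, 1.45], [-3.14, 3.14]. Speed limits (rad/s): [2.22, 2.22, 2.79, 3.14, 3.14, 3.14].

### API

Orientations are given as a unit quaternion [w, x, y, z].
In Python, from plant import state, capture, sign_off gives the robot as it stands.
- The arm moves only by the tool drive_tool, never from a script. Its argument "commands" is text: rows parted by semicolons, each of 7 numbers parted by spaces: the turn, a rotation vector about the tool's x, y, z in rad, then the shift along the tool's x, y, z in cm, then the finger opening in cm, from 0 to 8.54. A call has 1 to 8 rows; each row is the pose to reach, as a shift and turn from the pose commanded when the call began, along the tool's axes at that moment; what a row does not reach only later rows make up. A row lasts 1/10 s, in which the tool goes at most 50 mm and 8.59 degrees, less where a joint would pass 70% of its speed; a pose out of reach is approached as far as the arm can. A call with a gripper value outside its range is refused whole. The fingers move at their own pace and stop on an object; the grip force is fixed at half the most. Time passes only in rows, so rows that repeat a pose let the fingers close. It gives the time, the measured TCP pose, the force, the opening and the grip force at its end, in the units of the state.
- state(): the state, without advancing time (a new reading comes with each control period).
- capture(name): name is "scene" or "side" or "wrist"; returns a dict with "image" (420x560x3 uint8, red, green, blue), "fx", "fy", "cx", "cy" (pixels), "D" ([k1, k2, p1, p2, k3] as OpenCV has them; the pictures are not rectified), "T" (4x4, takes a point from camera to world coordinates); the wrist camera has in their place "tool_from_camera" (4x4, takes a point from camera to tool coordinates, whose origin is the TCP and whose axes are the flange's). Camera axes: x right, y up, looking along -z (the intrinsics and any distortion apply to the point x, -y, -z); pixel columns grow to the right and rows downward; lengths in m; the calibration is good to about 2 mm. A picture is of the moment at which its call begins: read the wrist's pose just before it. There is no depth.
- sign_off(): hands the job in; it is judged then, once.
The state is a dict: "time": time; "qpos": joint angles; "dq": joint speeds; "effort": joint torques, N m; "tool_pos": TCP position; "tool_rot": TCP orientation; "wrist_force": force on the tool from outside, world axes, zero at the start; "torque": the same for the moment, N m; "opening": finger opening in m; "finger_force": force on a finger pad.
Only numpy, scipy, OpenCV 4.12 (cv2) and the standard library are available. Lean on these libraries where they do the work, as an engineer would, in place of code of your own. Each camera call takes 0.05 s, during which the arm holds its last target. There are 200 camera calls.

### The job

Gently set the pink culture dish flat in the open well of the white tray, then slide the orange cover fully home over it until it is felt to press squarely against the rubber stop strip at the end wall. The cover sticks and racks on its track, so work it along with light, alternating pushes of the fingers against its two black upright grips, changing ends whenever it binds: do not force it, pinch the grips or push on the orange plate itself. Leave the yellowish dish and the brown bottle where they are.

Things in the scene. Friction and masses are not known exactly. Their poses are not given: they have to be found in the camera images.
- tray: White tray, grey floor, 204 (x) x 258 (y) x 47 mm, fixed to the desk. Origin: centre of its underside, on the desk. Its x is the cover's closing direction, z up. On the half x -91 to +4 mm a deck lies under the parked cover. The cover slides on ledges (top z 32 mm) in two end rails, inner walls y about +-117, outer y +-127; lips over the cover's ends: inner edge y +-104, top z 47 mm.
- well (a point): Centre of the floor of the tray's open well, 9 mm above the desk, at x = +48 mm in the tray's frame. The well spans x +4 to +91 mm and y -101 to +101 mm in the tray's frame. The walls across x round it are 41 mm high over the desk.
- end_wall (a point): Middle of the inner face of the tray's end wall at the cover's height, x = +91 mm in the tray's frame. A black rubber stop strip stands 0 to 8 mm out of it (setting not known; find it by feel). The cover is home when its far edge meets the strip all along, square to within 0.025 rad. It must there be pressed on a grip so that over 2.5 N reach the strip, a moment is enough (push some 8 N).
- cover: Loose orange plate, 90 (x) x 230 (y) x 6 mm, about 0.5 kg, captive in the tray's rails. Origin: centre of its underside, axes as the tray's when square. Starts parked near x = -43 mm in the tray's frame, home at x = +38 to +46. Side play 5 to 8 mm, not known: a push at one end skews it (up to 0.09 rad), then it wedges. Slides at about 1 to 5 N; over 25 N is forcing it; no more than 4 N on the plate itself.
- grip_left (a point): Centre of the top of the cover's left (+y) black grip: slippery upright round post, 14 mm in diameter, from z 38 to 74 mm over the desk, at +85 mm along the cover's y. Home at x = +38 to +46 mm in the tray's frame. Pushed alone, it gets about 8 to 22 mm ahead of the other grip before the cover wedges; a push on the other grip frees it. Fingertips above z = 48 mm clear the rail lips.
- grip_right (a point): The same on the right (-y) black grip, at -85 mm along the cover's y. Home at x = +38 to +46 mm in the tray's frame.
- pink_dish: Round clear culture dish with pink contents, 60 mm in diameter, 16 mm high, 16 g, loose on the desk left or right of the tray. Origin: centre of its underside, z up.
- yellow_dish: Culture dish of the same size with yellowish contents, on the other side of the tray; a bystander. Origin: centre of its underside.
- oil_bottle: Small brown bottle with black cap, 29 mm in diameter, 62 mm high, standing loose beyond the tray; a bystander. Origin: centre of its underside.
Mind the look-alikes: they are no part of the job. What is shaped like the pink_dish but red is not meant. Of the things shaped like the cover, the orange one is meant.

How it is judged:
By the outcome, as a careful person would: the job done as asked, in the order asked, and still so for the second after the job is handed in, with the robot touching nothing.
It also fails if it takes over 70 s, if anything falls off the work surface, if the arm or the gripper's body presses on something with over 40 N, if the wrist force passes 120 N, or if a joint passes its speed limit or range.

## Working session

There is one attempt and no reset: what is moved stays moved. The work goes in short steps, Python scripts to look and compute and a tool call to move; the robot and the scene stay as the last step left them, time stands still between calls to the robot, and variables do not carry over. Pictures are saved under pics/ and viewed, at most 10 in all, crops included, and the job is handed in when it is done.

Besides the shell and the picture viewer there is one more tool, called after "Emit:" as name(argument=value, ...) on one line, values as JSON. drive_tool: Moves the arm, as the interface text tells. Its arguments: {"type":"object","properties":{"commands":{"type":"string"}},"required":["commands"]}

```bash
mkdir -p pics; cat > h.py <<'E'
import numpy as np, cv2
from plant import state, capture, sign_off
from scipy.spatial.transform import Rotation as R
def toolT():
    s=state(); T=np.eye(4); q=s["tool_rot"]; T[:3,:3]=R.from_quat([q[1],q[2],q[3],q[0]]).as_matrix(); T[:3,3]=s["tool_pos"]; return T
def cap(name):
    T=toolT(); c=capture(name)
    c["T"]=np.array(c["T"]) if name!="wrist" else T@np.array(c["tool_from_camera"])
    np.savez(f"pics/{name}.npz",**{k:np.array(v) for k,v in c.items()})
    return c
def K(c): return np.array([[c["fx"],0,c["cx"]],[0,c["fy"],c["cy"]],[0,0,1.]],float)
def ray(c,px,z):
    u=cv2.undistortPoints(np.array(px,float).reshape(-1,1,2),K(c),np.array(c["D"],float)).reshape(-1,2)
    d=np.c_[u[:,0],-u[:,1],-np.ones(len(u))]@c["T"][:3,:3].T; o=c["T"][:3,3]
    return o+d*((np.asarray(z)-o[2])/d[:,2])[:,None]
def proj(c,P):
    p=(np.atleast_2d(P)-c["T"][:3,3])@c["T"][:3,:3]; p=p*[1,-1,-1]
    return cv2.projectPoints(p,np.zeros(3),np.zeros(3),K(c),np.array(c["D"],float))[0].reshape(-1,2)
def save(c,n,crop=None,s=1):
    im=c["image"][:,:,::-1]
    if crop: x0,y0,x1,y1=crop; im=im[y0:y1,x0:x1]
    cv2.imwrite(f"pics/{n}.png",cv2.resize(im,None,fx=s,fy=s,interpolation=cv2.INTER_CUBIC))
def load(name):
    return dict(np.load(f"pics/{name}.npz"))
E
python3 - <<'E'
from h import *
a=cap("scene");b=cap("wrist")
for c,n in((a,"s"),(b,"w")): print(n,c["T"].round(3).tolist(),c["fx"],c["D"])
im=np.hstack([a["image"],b["image"]])[:,:,::-1]
save(a,"s1",s=1.42)
save(b,"w1")
s=state();print(s["time"],s["tool_rot"],s["tool_pos"])
print(toolT().round(3))
E
```

```text
s [[0.8, 0.37, -0.471, -0.092], [-0.599, 0.466, -0.651, -0.801], [-0.022, 0.804, 0.595, 0.884], [0.0, 0.0, 0.0, 1.0]] 457.59879318248466 [-0.02824248  0.          0.          0.          0.        ]
w [[1.0, 0.001, 0.002, 0.55], [-0.001, 0.953, 0.304, 0.079], [-0.002, -0.304, 0.953, 0.373], [0.0, 0.0, 0.0, 1.0]] 365.3083165409564 [-0.08258799  0.          0.          0.          0.        ]
0.1 [-4.89937520e-04  7.07105869e-01  7.07107435e-01 -3.52926987e-04] [5.49742271e-01 3.26105007e-05 2.30726796e-01]
[[-0.     1.    -0.001  0.55 ]
 [ 1.     0.     0.     0.   ]
 [ 0.    -0.001 -1.     0.231]
 [ 0.     0.     0.     1.   ]]
```

View pics/s1.png

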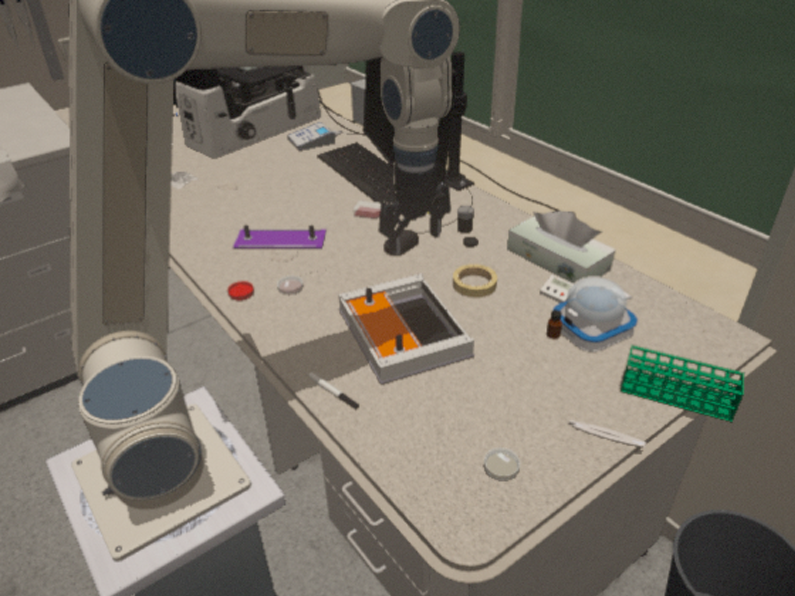

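View pics/w1.png

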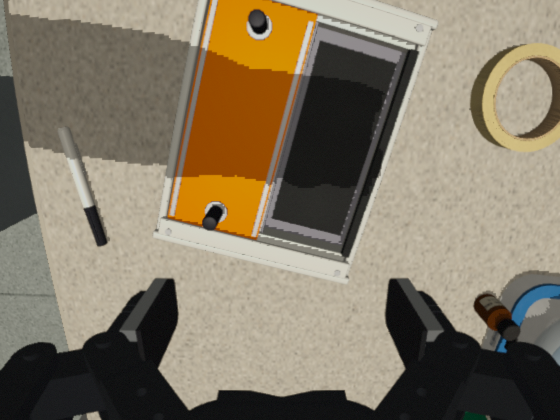

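The scene shows these dish-like things (pixels in the enlarged view): a pale pink dish at (290,285), a red lid at (240,290, the decoy), a yellowish dish at (502,464), and a tape ring at (474,279). The orange cover is at (385,322), and the purple plate at (280,239) is its decoy. The bottle is at (554,324). In the wrist view the tray corners are at (157,234), (347,279) and (436,25). I choose the pink dish at (290,285) and check it with a close crop.

```bash
python3 - <<'E'
from h import *
a=load("scene");b=load("wrist")
save(a,"s2",(150,180,330,270),4.4)
k=560/795
print("dishes",ray(a,np.array([[290,284],[240,290],[502,464]])*k,0.012).round(4))
print("tape,bottle",ray(a,np.array([[474,279],[554,336]])*k,0.0).round(4))
P=ray(b,[[157,234],[347,279],[436,25]],0.047);print(P.round(4))
print(np.linalg.norm(P[1]-P[0]),np.linalg.norm(P[2]-P[1]))
G=ray(b,[[257,19],[211,219]],0.074);print("grips top",G.round(4),np.linalg.norm(G[0]-G[1]))
E
```

```text
dishes [[ 0.445   0.3358  0.012 ]
 [ 0.3421  0.3875  0.012 ]
 [ 0.4634 -0.3398  0.012 ]]
tape,bottle [[ 0.8044  0.0967  0.    ]
 [ 0.7936 -0.1608  0.    ]]
[[ 0.4292 -0.0478  0.047 ]
 [ 0.6148 -0.096   0.047 ]
 [ 0.6781  0.1378  0.047 ]]
0.1917960492469151 0.24221032424653544
grips top [[ 0.5312  0.1353  0.074 ]
 [ 0.4883 -0.0232  0.074 ]] 0.16415892944897498
```

View pics/s2.png

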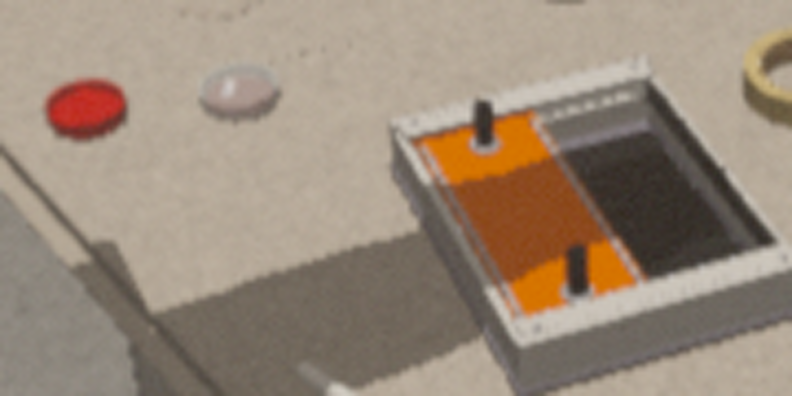

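The crop confirms a clear dish with pale pink contents at crop (240,92), while the thing at (87,107) is opaque red, so the choice stands. The tray measured about 5% too small in the wrist view, so I cross-check it with the scene camera.

```bash
python3 - <<'E'
from h import *
a=load("scene");b=load("wrist")
f=lambda l: np.array(l)/4.4+[150,180]
P=ray(a,f([[392,128],[645,65],[786,243],[517,343]]),0.047);print(P.round(4))
print([np.linalg.norm(P[i]-P[(i+1)%4]).round(4) for i in range(4)])
G=ray(a,f([[483,103],[577,247]]),0.074);print("grips",G.round(4),np.linalg.norm(G[0]-G[1]))
print("dish",ray(a,f([[240,116],[240,92]]),[0.0,.010]).round(4))
print(b["cx"],b["cy"],b["fy"])
save(b,"w2",(140,0,450,290),2.0)
E
```

```text
[[ 0.4838  0.1808  0.047 ]
 [ 0.6705  0.1304  0.047 ]
 [ 0.615  -0.0825  0.047 ]
 [ 0.4226 -0.0515  0.047 ]]
[np.float64(0.1934), np.float64(0.22), np.float64(0.1948), np.float64(0.2402)]
grips [[ 0.5302  0.1343  0.074 ]
 [ 0.4874 -0.0277  0.074 ]] 0.16756817217626527
dish [[0.4351 0.3195 0.    ]
 [0.4445 0.3336 0.01  ]]
281.1942041838142 211.506070941021 365.3083165409564
```

View pics/w2.png

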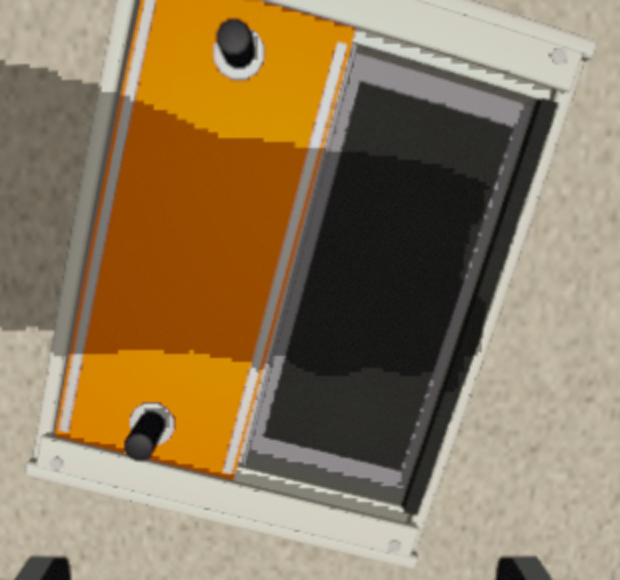

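The wrist view shows grip tops at (257,18) and (209,223), tray corners (155,235), (346,281) and (437,24). Both cameras agree: tray centre is about (0.551, 0.044) at yaw −0.262, and the dish is at about (0.445, 0.334). I move above the dish with the closing axis along the tray's y.

Emit:
drive_tool(commands="0 0 -1.31 33.5 -10.5 6 8.5;0 0 -1.31 33.5 -10.5 6 8.5;0 0 -1.31 33.5 -10.5 6 8.5;0 0 -1.31 33.5 -10.5 6 8.5;0 0 -1.31 33.5 -10.5 6 8.5;0 0 -1.31 33.5 -10.5 6 8.5;0 0 -1.31 33.5 -10.5 6 8.5;0 0 -1.31 33.5 -10.5 6 8.5")

```text
time: 0.9
tool_pos: [0.4424, 0.3389, 0.1698]
tool_rot: [-0.001, 0.179, 0.984, -0.0]
wrist_force: [0.5, -1.0, 0.4]
opening: 0.0852
finger_force: 0.0
```

Emit:
drive_tool(commands="0 0 -0.12 0 0 0 8.5;0 0 -0.12 0 0 0 8.5")

```text
time: 1.1
tool_pos: [0.4444, 0.3355, 0.1708]
tool_rot: [-0.0, 0.124, 0.992, -0.0]
wrist_force: [0.6, 1.1, 0.5]
opening: 0.085
finger_force: 0.0
```

```bash
python3 - <<'E'
from h import *
b=cap("wrist"); T=toolT(); print(T.round(4)); save(b,"w3",s=1)
E
```

```text
[[-9.682e-01  2.503e-01 -6.000e-04  4.447e-01]
 [ 2.503e-01  9.682e-01 -4.000e-04  3.351e-01]
 [ 5.000e-04 -5.000e-04 -1.000e+00  1.709e-01]
 [ 0.000e+00  0.000e+00  0.000e+00  1.000e+00]]
```

View pics/w3.png

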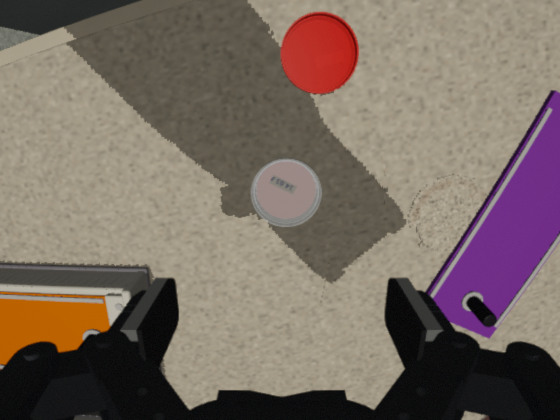

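The pink dish is at (286,193), about 70 px wide. The red lid is at (319,53).

```bash
python3 - <<'E'
from h import *
b=load("wrist");T=b["T"]@np.linalg.inv(np.eye(4))
P=ray(b,[[286,193],[251,193],[322,193]],0.014);print(P.round(4),np.linalg.norm(P[1]-P[2]))
t=toolT();print("tool delta cm",((P[0]-t[:3,3])@t[:3,:3]*100).round(2))
print(proj(b,t[:3,3]*[1,1,0]+[0,0,.014]))
E
```

```text
[[0.4462 0.34   0.014 ]
 [0.4389 0.3113 0.014 ]
 [0.4536 0.3695 0.014 ]] 0.06005884710458571
tool delta cm [-0.02  0.52 15.69]
[[279.96756595 192.80993873]]
```

Emit:
drive_tool(commands="0 0 0 0 0.5 5 8.5;0 0 0 0 0.5 10 8.5;0 0 0 0 0.5 14 8.5;0 0 0 0 0.5 16 8.5;0 0 0 0 0.5 16.9 8.5;0 0 0 0 0.5 16.9 8.5;0 0 0 0 0.5 16.9 6.5")

```text
time: 1.85
tool_pos: [0.4471, 0.34, 0.0034]
tool_rot: [0.001, 0.126, 0.992, 0.0]
wrist_force: [-0.1, 0.0, 0.2]
opening: 0.0727
finger_force: 0.0
```

Emit:
drive_tool(commands="0 0 0 0 0 0 5.5;0 0 0 0 0 0 5.5;0 0 0 0 0 0 5.5;0 0 0 0 0 0 5.5")

```text
time: 2.25
tool_pos: [0.4473, 0.3402, 0.0051]
tool_rot: [0.002, 0.125, 0.992, 0.001]
wrist_force: [-3.3, -3.0, 14.1]
opening: 0.0604
finger_force: 61.0
```

Emit:
drive_tool(commands="0 0 0 0 0 -1 5.5;0 0 0 0 0 -5 5.5;0 0 0 0 0 -10 5.5;0 0 0 -3 -3.5 -12 5.5;0 0 0 -6 -7 -12 5.5;0 0 0 -9 -10.5 -12 5.5;0 0 0 -12 -14 -12 5.5;0 0 0 -15 -17.5 -12 5.5")

```text
time: 3.05
tool_pos: [0.549, 0.1315, 0.1241]
tool_rot: [0.001, 0.125, 0.992, 0.0]
wrist_force: [0.1, -0.2, -0.2]
opening: 0.06
finger_force: 64.6
```

Emit:
drive_tool(commands="0 0 0 -3 -3.5 0 5.5;0 0 0 -6 -7 0 5.5;0 0 0 -7.3 -8.5 0 5.5;0 0 0 -7.3 -8.5 0 5.5")

```text
time: 3.45
tool_pos: [0.599, 0.0302, 0.1231]
tool_rot: [0.001, 0.127, 0.992, -0.0]
wrist_force: [-0.6, 0.1, -0.4]
opening: 0.0604
finger_force: 64.6
```

```bash
python3 - <<'E'
from h import *
b=cap("wrist"); T=toolT(); print(T.round(4)); save(b,"w4",s=1.4)
E
```

```text
[[-9.681e-01  2.505e-01  8.000e-04  5.981e-01]
 [ 2.505e-01  9.681e-01  2.000e-04  3.180e-02]
 [-7.000e-04  4.000e-04 -1.000e+00  1.230e-01]
 [ 0.000e+00  0.000e+00  0.000e+00  1.000e+00]]
```

View pics/w4.png

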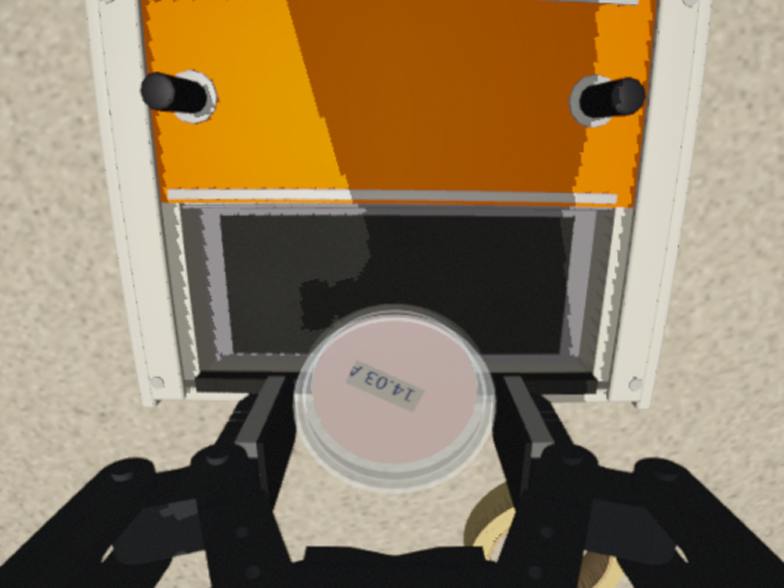

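The dish is held level in the fingers. Grip tops are at (158,92) and (629,96), end rail corners at (147,405) and (643,405), and the cover's front edge runs (163,203) to (633,207), all in the 1.4x view.

```bash
python3 - <<'E'
from h import *
b=load("wrist"); t=toolT()
G=ray(b,np.array([[158,92],[629,96]])/1.4,.074)
C=ray(b,np.array([[147,405],[643,405]])/1.4,.047)
F=ray(b,np.array([[163,203],[633,207]])/1.4,.038)
W=ray(b,np.array([[195,385],[600,385]])/1.4,.041)
for n,P in zip("GCFW",(G,C,F,W)):
    d=P[1]-P[0]; print(n,P.round(4).tolist(),np.linalg.norm(d).round(4),"yaw",np.arctan2(-d[0]*-1,-d[1]).round(4)*-1*-1, "mid",P.mean(0).round(4))
th=-.258;X=np.array([np.cos(th),np.sin(th)])
print("x along from corner mid to grip mid",(C.mean(0)-G.mean(0))[:2]@X, (C.mean(0)-F.mean(0))[:2]@X)
for P in(G,C,W):print("tool cm",((P.mean(0)-t[:3,3])@t[:3,:3]*100).round(2))
E
```

```text
G [[0.4869, -0.0269, 0.074], [0.5309, 0.1361, 0.074]] 0.1688 yaw 2.8777 mid [0.5089 0.0546 0.074 ]
C [[0.6147, -0.0989, 0.047], [0.6767, 0.138, 0.047]] 0.2448 yaw 2.8853 mid [0.6457 0.0196 0.047 ]
F [[0.525, -0.0567, 0.038], [0.5802, 0.1475, 0.038]] 0.2115 yaw 2.8775 mid [0.5526 0.0454 0.038 ]
W [[0.6126, -0.0742, 0.041], [0.6635, 0.12, 0.041]] 0.2008 yaw 2.8852 mid [0.638  0.0229 0.041 ]
x along from corner mid to grip mid 0.14123342618528403 0.09662346421415229
tool cm [ 9.21 -0.03  4.89]
tool cm [-4.91  0.01  7.6 ]
tool cm [-4.08  0.14  8.2 ]
```

Emit:
drive_tool(commands="0 0 0 0.2 0 3 5.5;0 0 0 0.2 0 6 5.5;0 0 0 0.2 0 8.5 5.5;0 0 0 0.2 0 9.8 5.5;0 0 0 0.2 0 10.3 5.5;0 0 0 0.2 0 10.6 5.5;0 0 0 0.2 0 10.6 5.5")

```text
time: 4.2
tool_pos: [0.5962, 0.0335, 0.0171]
tool_rot: [0.001, 0.125, 0.992, 0.0]
wrist_force: [0.0, 0.0, -0.4]
opening: 0.0605
finger_force: 64.6
```

Emit:
drive_tool(commands="0 0 0 0 0 0.1 5.5;0 0 0 0 0 0.2 5.5;0 0 0 0 0 0.25 5.5;0 0 0 0 0 0.25 5.5")

```text
time: 4.6
tool_pos: [0.5963, 0.033, 0.0145]
tool_rot: [0.001, 0.125, 0.992, 0.0]
wrist_force: [0.9, 0.3, 5.3]
opening: 0.0604
finger_force: 65.4
```

Emit:
drive_tool(commands="0 0 0 0 0 0 6.2;0 0 0 0 0 0 6.8;0 0 0 0 0 0 7.6;0 0 0 0 0 0 8.2;0 0 0 0 0 -1 8.2;0 0 0 0 0 -5 8.2;0 0 0 0 0 -10 8.2;0 0 0 0 0 -13.5 8.2")

```text
time: 5.4
tool_pos: [0.5962, 0.0331, 0.1525]
tool_rot: [0.001, 0.125, 0.992, 0.0]
wrist_force: [0.8, -0.4, -0.6]
opening: 0.082
finger_force: 0.0
```

```bash
python3 - <<'E'
from h import *
b=cap("wrist"); T=toolT(); print(T.round(4)); save(b,"w5",s=1)
E
```

```text
[[-9.687e-01  2.480e-01  9.900e-03  5.981e-01]
 [ 2.480e-01  9.687e-01 -8.000e-04  3.300e-02]
 [-9.800e-03  1.700e-03 -1.000e+00  1.579e-01]
 [ 0.000e+00  0.000e+00  0.000e+00  1.000e+00]]
```

View pics/w5.png

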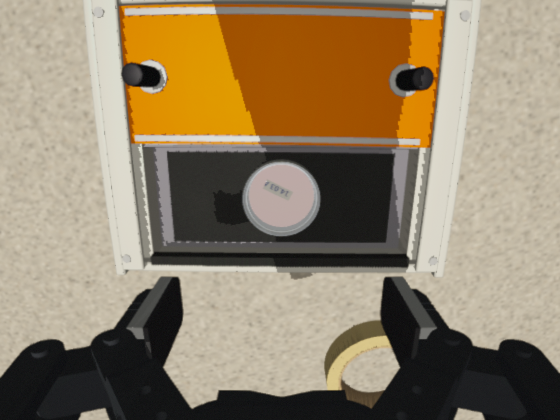

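The dish lies flat near the middle of the well, centred at (281,198). Grip tops are at (133,74) and (423,77). Next I shut the fingers and go behind the left grip.

Emit:
drive_tool(commands="0 0 0 4 2.8 0 0;0 0 0 8 5.6 0 0;0 0 0 12.3 8.4 0 0;0 0 0 12.3 8.4 0 0;0 0 0 12.3 8.4 4 0;0 0 0 12.3 8.4 8 0;0 0 0 12.3 8.4 9.4 0;0 0 0 12.3 8.4 9.4 0")

```text
time: 6.25
tool_pos: [0.4963, 0.1447, 0.0531]
tool_rot: [-0.002, 0.125, 0.992, -0.001]
wrist_force: [-0.5, 0.1, 0.5]
opening: 0.0004
finger_force: 0.0
```

```bash
cat >> h.py <<'E'
O=np.array([.551,.044]); TH=-.257
Rm=np.array([[np.cos(TH),-np.sin(TH)],[np.sin(TH),np.cos(TH)]])
def tr(p): return ((np.asarray(p)[...,:2]-O)@Rm*1000).round(1)
E
python3 - <<'E'
from h import *
print(tr([[.4869,-.0269],[.5309,.1361]]),tr(state()["tool_pos"]),state())
b=cap("scene"); save(b,"s3",(200,150,380,285),4.4)
E
```

```text
[[-44.  -84.9]
 [-42.8  84. ]] [-78.5  83.5] {'time': 6.25, 'qpos': array([ 1.21311043e-01,  3.24668427e-01, -3.68944506e-01,  8.80935416e-01,
       -1.27276177e-04,  3.72183268e-01]), 'dq': array([-0.00032952, -0.03111042,  0.05772435,  0.04572404,  0.00156258,
        0.00176649]), 'effort': array([ 1.24779535e-01, -5.33018017e+01,  2.71280318e+01, -9.49529819e-01,
        3.79342237e-03, -4.14054120e-04]), 'tool_pos': array([0.49632466, 0.14468792, 0.05308099]), 'tool_rot': array([-1.80364626e-03,  1.25107093e-01,  9.92141468e-01, -5.19927803e-04]), 'wrist_force': array([-0.52752085,  0.13710225,  0.49360733]), 'torque': array([ 0.03656554, -0.0008777 , -0.00102976]), 'finger_force': 0.0, 'opening': 0.0004343067909698403}
```

View pics/s3.png

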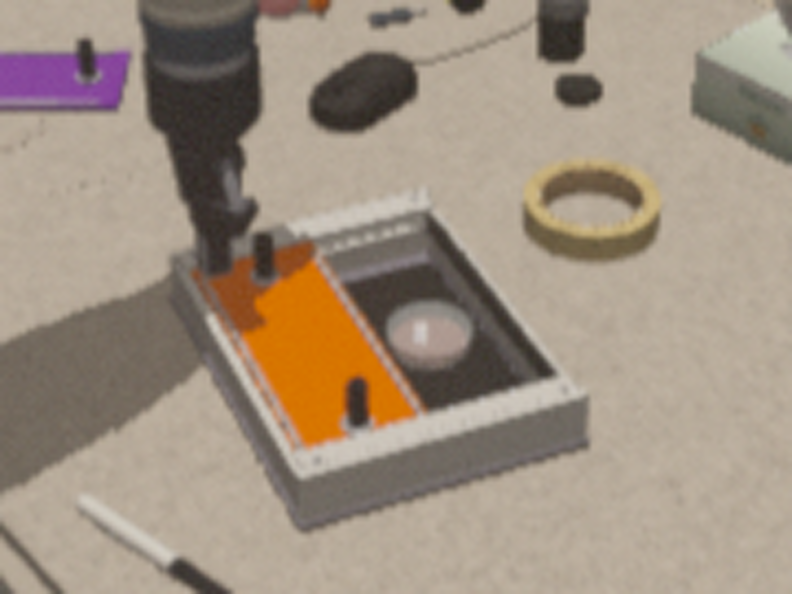

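The fingers are behind the left grip (263,255), clear of the rail. The dish sits flat in the well at (428,332). I feel forward gently.

Emit:
drive_tool(commands="0 0 0 -0.8 0 0 0;0 0 0 -1.2 0 0 0;0 0 0 -1.5 0 0 0;0 0 0 -1.7 0 0 0;0 0 0 -1.9 0 0 0;0 0 0 -1.9 0 0 0")

```text
time: 6.9
tool_pos: [0.5161, 0.1402, 0.0548]
tool_rot: [0.0, 0.125, 0.992, -0.0]
wrist_force: [0.6, -0.3, -0.7]
opening: -0.0004
finger_force: 0.0
```

```bash
python3 - <<'E'
from h import *
s=state();print(tr(s["tool_pos"]),s["tool_pos"][2],(s["wrist_force"][:2]@Rm).round(1))
E
```

```text
[-58.2  84.2] 0.0548455315352281 [ 0.7 -0.2]
```

Emit:
drive_tool(commands="0 0 0 -0.2 0 0 0;0 0 0 -0.4 0 0 0;0 0 0 -0.5 0 0 0;0 0 0 -0.5 0 0 0")

```text
time: 7.3
tool_pos: [0.521, 0.139, 0.0548]
tool_rot: [0.0, 0.125, 0.992, 0.0]
wrist_force: [-0.3, 0.4, -0.3]
opening: -0.0002
finger_force: 0.0
```

```bash
cat >> h.py <<'E'
def cover(name="wrist",c=None):
    c=c or cap(name); im=c["image"].astype(int); r,g,b=im[...,0],im[...,1],im[...,2]
    m=(r>90)&(r>1.45*g)&(b<.35*g+12)&(g>.3*r)
    m=cv2.morphologyEx(m.astype(np.uint8),cv2.MORPH_OPEN,np.ones((3,3)))
    v,u=np.nonzero(m); p=tr(ray(c,np.c_[u,v],.038))
    p=p[(abs(p[:,0])<110)&(abs(p[:,1])<112)]
    out=[]
    for y in range(-95,96,5):
        q=p[abs(p[:,1]-y)<2.5]
        if len(q)>20: out.append((y,q[:,0].max(),q[:,0].min()))
    o=np.array(out); k={}
    for j,n in((1,"front"),(2,"rear")):
        w=np.ones(len(o),bool)
        for _ in range(4):
            f=np.polyfit(o[w,0],o[w,j],1); w=abs(np.polyval(f,o[:,0])-o[:,j])<1.5
        k[n]=(f[1].round(1),"slope L+",f[0].round(4),w.sum(),len(o))
    s=state(); k["tcp"]=tr(s["tool_pos"]); k["F"]=(s["wrist_force"][:2]@Rm).round(1); k["t"]=s["time"]
    return k
E
python3 - <<'E'
from h import *
print(cover(c=load("wrist")));print(cover("wrist"));print(cover("scene"))
E
```

```text
{'front': (np.float64(-5.7), 'slope L+', np.float64(0.0087), np.int64(39), 39), 'rear': (np.float64(-40.8), 'slope L+', np.float64(-0.4289), np.int64(1), 39), 'tcp': array([-53.2,  84.3]), 'F': array([-0.4,  0.3]), 't': 7.3}
{'front': (np.float64(-1.3), 'slope L+', np.float64(0.0409), np.int64(16), 34), 'rear': (np.float64(-78.9), 'slope L+', np.float64(-0.1082), np.int64(5), 34), 'tcp': array([-53.2,  84.2]), 'F': array([-0.9,  0.7]), 't': 7.35}
{'front': (np.float64(-3.8), 'slope L+', np.float64(0.0454), np.int64(28), 30), 'rear': (np.float64(-74.7), 'slope L+', np.float64(0.0463), np.int64(30), 30), 'tcp': array([-53.2,  84.3]), 'F': array([-0.2,  1.1]), 't': 7.4}h.py:42: RankWarning: Polyfit may be poorly conditioned
  f=np.polyfit(o[w,0],o[w,j],1); w=abs(np.polyval(f,o[:,0])-o[:,j])<1.5
h.py:42: RankWarning: Polyfit may be poorly conditioned
  f=np.polyfit(o[w,0],o[w,j],1); w=abs(np.polyval(f,o[:,0])-o[:,j])<1.5
h.py:42: RankWarning: Polyfit may be poorly conditioned
  f=np.polyfit(o[w,0],o[w,j],1); w=abs(np.polyval(f,o[:,0])-o[:,j])<1.5
```

Emit:
drive_tool(commands="0 0 0 1.6 0 0 0;0 0 0 1.6 -5 0 0;0 0 0 1.6 -10 0 0;0 0 0 1.6 -14 0 0;0 0 0 1.6 -16.8 0 0;0 0 0 1.4 -16.8 0 0;0 0 0 0.9 -16.8 0 0")

```text
time: 8.1
tool_pos: [0.4704, -0.0219, 0.055]
tool_rot: [0.0, 0.126, 0.992, 0.0]
wrist_force: [0.3, 0.7, 0.5]
opening: 0.0002
finger_force: 0.0
```

Emit:
drive_tool(commands="0 0 0 -0.3 0 0 0;0 0 0 -0.6 0 0 0;0 0 0 -0.9 0 0 0;0 0 0 -1.2 0 0 0;0 0 0 -1.2 0 0 0")

```text
time: 8.6
tool_pos: [0.4825, -0.0242, 0.0547]
tool_rot: [0.0, 0.125, 0.992, 0.0]
wrist_force: [0.5, -0.5, 0.3]
opening: 0.0001
finger_force: 0.0
```

```bash
python3 -W ignore - <<'E'
from h import *
print(cover("scene"))
E
```

```text
Traceback (most recent call last):
  File "h.py", line 42, in cover
    f=np.polyfit(o[w,0],o[w,j],1); w=abs(np.polyval(f,o[:,0])-o[:,j])<1.5
                 ~^^^^^
IndexError: too many indices for array: array is 1-dimensional, but 2 were indexed
```

```bash
python3 - <<'E'
s=open('h.py').read()
s=s.replace("m=(r>90)&(r>1.45*g)&(b<.35*g+12)&(g>.3*r)","m=(r>35)&(r>1.4*g)&(b<.45*g+6)&(g>.25*r)")
s=s.replace("abs(np.polyval(f,o[:,0])-o[:,j])<1.5","abs((e:=np.polyval(f,o[:,0])-o[:,j])-np.median(e))<max(1.5,np.median(abs(e)))")
open('h.py','w').write(s)
E
python3 -W ignore - <<'E'
from h import *
for n in("wrist","scene"):
  try: print(n,cover(n))
  except Exception as e: print(n,e)
a=load("scene");b=load("wrist")
im=np.hstack([cv2.resize(c["image"],(400,300)) for c in(a,b)])[:,:,::-1]
cv2.imwrite("pics/both.png",im)
E
```

```text
wrist {'front': (np.float64(-4.5), 'slope L+', np.float64(0.3343), np.int64(17), 35), 'rear': (np.float64(-78.6), 'slope L+', np.float64(-0.0087), np.int64(30), 35), 'tcp': array([-49.2, -83.5]), 'F': array([ 0.4, -0.2]), 't': 8.7}
scene too many indices for array: array is 1-dimensional, but 2 were indexed
```

View pics/both.png

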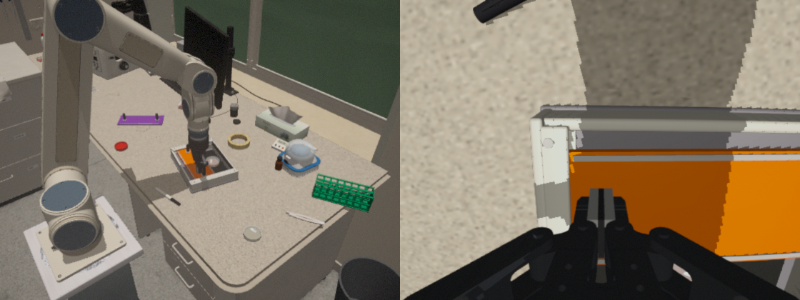

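The picture shows the gripper behind the right grip, with the cover's rear edge nearly square to the tray. The cover slides freely with small forces, so I continue alternating with 5 mm leads.

Emit:
drive_tool(commands="0 0 0 1.3 0 0 0;0 0 0 1.3 4.5 0 0;0 0 0 1.3 9 0 0;0 0 0 1.3 13.5 0 0;0 0 0 1.3 16.8 0 0;0 0 0 1 16.8 0 0")

```text
time: 9.35
tool_pos: [0.5135, 0.1441, 0.0548]
tool_rot: [0.0, 0.123, 0.992, 0.0]
wrist_force: [1.0, -0.4, 0.5]
opening: -0.0002
finger_force: 0.0
```

Emit:
drive_tool(commands="0 0 0 -0.4 0 0 0;0 0 0 -0.7 0 0 0;0 0 0 -1.0 0 0 0;0 0 0 -1.3 0 0 0;0 0 0 -1.5 0 0 0;0 0 0 -1.5 0 0 0")

```text
time: 9.95
tool_pos: [0.5288, 0.1365, 0.0548]
tool_rot: [0.0, 0.125, 0.992, -0.0]
wrist_force: [-0.3, -0.4, -0.3]
opening: -0.0001
finger_force: 0.0
```

```bash
python3 -W ignore - <<'E'
from h import *
print(cover("scene"))
E
```

```text
{'front': (np.float64(6.8), 'slope L+', np.float64(0.0137), np.int64(29), 31), 'rear': (np.float64(-63.9), 'slope L+', np.float64(0.018), np.int64(30), 31), 'tcp': array([-45.1,  84. ]), 'F': array([-0.1,  1.4]), 't': 10.0}
```

Emit:
drive_tool(commands="0 0 0 1.3 0 0 0;0 0 0 1.3 -4.5 0 0;0 0 0 1.3 -9 0 0;0 0 0 1.3 -13.5 0 0;0 0 0 1.3 -16.8 0 0;0 0 0 1 -16.8 0 0")

```text
time: 10.6
tool_pos: [0.4753, -0.0256, 0.0549]
tool_rot: [-0.0, 0.127, 0.992, -0.0]
wrist_force: [0.4, 1.0, -0.2]
opening: 0.0001
finger_force: 0.0
```

Emit:
drive_tool(commands="0 0 0 -0.4 0 0 0;0 0 0 -0.7 0 0 0;0 0 0 -1.0 0 0 0;0 0 0 -1.3 0 0 0;0 0 0 -1.6 0 0 0;0 0 0 -1.6 0 0 0")

```text
time: 11.2
tool_pos: [0.4931, -0.0269, 0.0547]
tool_rot: [0.0, 0.125, 0.992, 0.0]
wrist_force: [0.6, 0.1, -0.6]
opening: -0.0002
finger_force: 0.0
```

Emit:
drive_tool(commands="0 0 0 1.3 0 0 0;0 0 0 1.3 4.5 0 0;0 0 0 1.3 9 0 0;0 0 0 1.3 13.5 0 0;0 0 0 1.3 16.8 0 0;0 0 0 1 16.8 0 0")

```text
time: 11.8
tool_pos: [0.5241, 0.1415, 0.0548]
tool_rot: [0.0, 0.123, 0.992, 0.0]
wrist_force: [0.5, -0.0, -0.5]
opening: -0.0004
finger_force: 0.0
```

Emit:
drive_tool(commands="0 0 0 -0.4 0 0 0;0 0 0 -0.7 0 0 0;0 0 0 -1.0 0 0 0;0 0 0 -1.3 0 0 0;0 0 0 -1.6 0 0 0;0 0 0 -1.6 0 0 0")

```text
time: 12.4
tool_pos: [0.5406, 0.1335, 0.0548]
tool_rot: [0.0, 0.126, 0.992, -0.0]
wrist_force: [-0.9, 0.3, 1.0]
opening: 0.0002
finger_force: 0.0
```

```bash
python3 -W ignore - <<'E'
from h import *
print(cover("scene"))
E
```

```text
{'front': (np.float64(18.7), 'slope L+', np.float64(0.0194), np.int64(28), 31), 'rear': (np.float64(-51.7), 'slope L+', np.float64(0.0269), np.int64(28), 31), 'tcp': array([-33. ,  84.1]), 'F': array([-0.6,  0.1]), 't': 12.45}
```

Emit:
drive_tool(commands="0 0 0 1.3 0 0 0;0 0 0 1.3 -4.5 0 0;0 0 0 1.3 -9 0 0;0 0 0 1.3 -13.5 0 0;0 0 0 1.3 -16.8 0 0;0 0 0 1 -16.8 0 0")

```text
time: 13.05
tool_pos: [0.4869, -0.0286, 0.0549]
tool_rot: [-0.0, 0.127, 0.992, -0.0]
wrist_force: [0.5, 0.9, 0.1]
opening: 0.0002
finger_force: 0.0
```

Emit:
drive_tool(commands="0 0 0 -0.4 0 0 0;0 0 0 -0.7 0 0 0;0 0 0 -1.0 0 0 0;0 0 0 -1.3 0 0 0;0 0 0 -1.6 0 0 0;0 0 0 -1.6 0 0 0")

```text
time: 13.65
tool_pos: [0.5047, -0.0298, 0.0547]
tool_rot: [0.0, 0.125, 0.992, 0.0]
wrist_force: [-0.1, 0.4, -0.6]
opening: 0.0001
finger_force: 0.0
```

Emit:
drive_tool(commands="0 0 0 1.3 0 0 0;0 0 0 1.3 4.5 0 0;0 0 0 1.3 9 0 0;0 0 0 1.3 13.5 0 0;0 0 0 1.3 16.8 0 0;0 0 0 1 16.8 0 0")

```text
time: 14.25
tool_pos: [0.5358, 0.1386, 0.0548]
tool_rot: [0.0, 0.123, 0.992, 0.0]
wrist_force: [0.3, -0.7, 0.0]
opening: 0.0004
finger_force: 0.0
```

Emit:
drive_tool(commands="0 0 0 -0.4 0 0 0;0 0 0 -0.7 0 0 0;0 0 0 -1.0 0 0 0;0 0 0 -1.3 0 0 0;0 0 0 -1.6 0 0 0;0 0 0 -1.6 0 0 0")

```text
time: 14.85
tool_pos: [0.5522, 0.1305, 0.0548]
tool_rot: [0.0, 0.126, 0.992, -0.0]
wrist_force: [0.0, 0.2, 0.7]
opening: 0.0002
finger_force: 0.0
```

```bash
python3 -W ignore - <<'E'
from h import *
print(cover("scene"))
E
```

```text
{'front': (np.float64(30.6), 'slope L+', np.float64(0.0156), np.int64(29), 32), 'rear': (np.float64(-40.1), 'slope L+', np.float64(0.022), np.int64(30), 32), 'tcp': array([-21. ,  84.1]), 'F': array([-0.6, -0.7]), 't': 14.9}
```

Center is now about −4.5 mm. I do two more pairs.

Emit:
drive_tool(commands="0 0 0 1.3 0 0 0;0 0 0 1.3 -4.5 0 0;0 0 0 1.3 -9 0 0;0 0 0 1.3 -13.5 0 0;0 0 0 1.3 -16.8 0 0;0 0 0 1 -16.8 0 0")

```text
time: 15.5
tool_pos: [0.4985, -0.0316, 0.0549]
tool_rot: [-0.0, 0.127, 0.992, -0.0]
wrist_force: [0.8, 0.9, -0.0]
opening: 0.0001
finger_force: 0.0
```

Emit:
drive_tool(commands="0 0 0 -0.4 0 0 0;0 0 0 -0.7 0 0 0;0 0 0 -1.0 0 0 0;0 0 0 -1.3 0 0 0;0 0 0 -1.6 0 0 0;0 0 0 -1.6 0 0 0")

```text
time: 16.1
tool_pos: [0.5164, -0.0328, 0.0547]
tool_rot: [0.0, 0.125, 0.992, -0.0]
wrist_force: [0.1, 0.3, -0.1]
opening: -0.0
finger_force: 0.0
```

Emit:
drive_tool(commands="0 0 0 1.3 0 0 0;0 0 0 1.3 4.5 0 0;0 0 0 1.3 9 0 0;0 0 0 1.3 13.5 0 0;0 0 0 1.3 16.8 0 0;0 0 0 1 16.8 0 0")

```text
time: 16.7
tool_pos: [0.5474, 0.1357, 0.0548]
tool_rot: [0.0, 0.123, 0.992, 0.0]
wrist_force: [0.4, 0.2, 0.4]
opening: 0.0
finger_force: 0.0
```

Emit:
drive_tool(commands="0 0 0 -0.4 0 0 0;0 0 0 -0.7 0 0 0;0 0 0 -1.0 0 0 0;0 0 0 -1.3 0 0 0;0 0 0 -1.6 0 0 0;0 0 0 -1.6 0 0 0")

```text
time: 17.3
tool_pos: [0.5638, 0.1276, 0.0548]
tool_rot: [0.0, 0.126, 0.992, -0.0]
wrist_force: [-0.1, 0.1, -0.4]
opening: -0.0002
finger_force: 0.0
```

Emit:
drive_tool(commands="0 0 0 1.3 0 0 0;0 0 0 1.3 -4.5 0 0;0 0 0 1.3 -9 0 0;0 0 0 1.3 -13.5 0 0;0 0 0 1.3 -16.8 0 0;0 0 0 1 -16.8 0 0")

```text
time: 17.9
tool_pos: [0.5101, -0.0347, 0.055]
tool_rot: [-0.0, 0.127, 0.992, -0.0]
wrist_force: [-1.7, 0.3, -0.1]
opening: -0.0002
finger_force: 0.0
```

Emit:
drive_tool(commands="0 0 0 -0.4 0 0 0;0 0 0 -0.7 0 0 0;0 0 0 -1.0 0 0 0;0 0 0 -1.3 0 0 0;0 0 0 -1.6 0 0 0;0 0 0 -1.6 0 0 0")

```text
time: 18.5
tool_pos: [0.528, -0.0358, 0.0546]
tool_rot: [0.0, 0.125, 0.992, 0.0]
wrist_force: [-0.2, 0.8, -0.5]
opening: -0.0005
finger_force: 0.0
```

Emit:
drive_tool(commands="0 0 0 1.3 0 0 0;0 0 0 1.3 4.5 0 0;0 0 0 1.3 9 0 0;0 0 0 1.3 13.5 0 0;0 0 0 1.3 16.8 0 0;0 0 0 1 16.8 0 0")

```text
time: 19.1
tool_pos: [0.559, 0.1328, 0.0548]
tool_rot: [0.0, 0.123, 0.992, 0.0]
wrist_force: [0.2, -0.8, 0.0]
opening: 0.0002
finger_force: 0.0
```

Emit:
drive_tool(commands="0 0 0 -0.4 0 0 0;0 0 0 -0.7 0 0 0;0 0 0 -1.0 0 0 0;0 0 0 -1.3 0 0 0;0 0 0 -1.6 0 0 0;0 0 0 -1.6 0 0 0")

```text
time: 19.7
tool_pos: [0.5755, 0.1245, 0.0548]
tool_rot: [0.0, 0.126, 0.992, -0.0]
wrist_force: [0.6, 0.3, -0.2]
opening: -0.0003
finger_force: 0.0
```

```bash
python3 -W ignore - <<'E'
from h import *
print(cover("scene"))
E
```

```text
{'front': (np.float64(54.6), 'slope L+', np.float64(0.0131), np.int64(29), 30), 'rear': (np.float64(-15.7), 'slope L+', np.float64(0.0294), np.int64(28), 30), 'tcp': array([ 3. , 84.3]), 'F': array([-0.7,  0. ]), 't': 19.75}
```

Emit:
drive_tool(commands="0 0 0 1.3 0 0 0;0 0 0 1.3 -4.5 0 0;0 0 0 1.3 -9 0 0;0 0 0 1.3 -13.5 0 0;0 0 0 1.3 -16.8 0 0;0 0 0 1 -16.8 0 0")

```text
time: 20.35
tool_pos: [0.5217, -0.0377, 0.055]
tool_rot: [-0.0, 0.127, 0.992, -0.0]
wrist_force: [0.2, 1.3, -0.3]
opening: 0.0001
finger_force: 0.0
```

Emit:
drive_tool(commands="0 0 0 -0.4 0 0 0;0 0 0 -0.7 0 0 0;0 0 0 -1.0 0 0 0;0 0 0 -1.3 0 0 0;0 0 0 -1.6 0 0 0;0 0 0 -1.6 0 0 0")

```text
time: 20.95
tool_pos: [0.5396, -0.0388, 0.0546]
tool_rot: [0.0, 0.125, 0.992, 0.0]
wrist_force: [0.2, -0.1, -0.2]
opening: 0.0
finger_force: 0.0
```

Emit:
drive_tool(commands="0 0 0 1.3 0 0 0;0 0 0 1.3 4.5 0 0;0 0 0 1.3 9 0 0;0 0 0 1.3 13.5 0 0;0 0 0 1.3 16.8 0 0;0 0 0 1 16.8 0 0")

```text
time: 21.55
tool_pos: [0.5717, 0.13, 0.0547]
tool_rot: [0.0, 0.123, 0.992, 0.0]
wrist_force: [0.3, 0.5, 0.7]
opening: -0.0002
finger_force: 0.0
```

Emit:
drive_tool(commands="0 0 0 -0.4 0 0 0;0 0 0 -0.7 0 0 0;0 0 0 -1.0 0 0 0;0 0 0 -1.3 0 0 0;0 0 0 -1.5 0 0 0;0 0 0 -1.5 0 0 0")

```text
time: 22.15
tool_pos: [0.586, 0.1218, 0.0548]
tool_rot: [0.0, 0.126, 0.992, -0.0]
wrist_force: [0.9, 0.4, -0.1]
opening: 0.0
finger_force: 0.0
```

Emit:
drive_tool(commands="0 0 0 1.3 0 0 0;0 0 0 1.3 -4.5 0 0;0 0 0 1.3 -9 0 0;0 0 0 1.3 -13.5 0 0;0 0 0 1.3 -16.8 0 0;0 0 0 1 -16.8 0 0")

```text
time: 22.75
tool_pos: [0.5324, -0.0405, 0.055]
tool_rot: [-0.0, 0.127, 0.992, -0.0]
wrist_force: [-0.2, 0.5, 0.6]
opening: 0.0002
finger_force: 0.0
```

Emit:
drive_tool(commands="0 0 0 -0.4 0 0 0;0 0 0 -0.7 0 0 0;0 0 0 -1.0 0 0 0;0 0 0 -1.1 0 0 0;0 0 0 -1.2 0 0 0;0 0 0 -1.2 0 0 0")

```text
time: 23.35
tool_pos: [0.546, -0.0404, 0.0546]
tool_rot: [-0.0, 0.125, 0.992, 0.0]
wrist_force: [0.0, 0.1, -0.1]
opening: -0.0002
finger_force: 0.2
```

```bash
python3 -W ignore - <<'E'
from h import *
s=state();print(tr(s["tool_pos"]),(s["wrist_force"][:2]@Rm).round(1))
E
```

```text
[ 16.6 -82.9] [0.  0.1]
```

Emit:
drive_tool(commands="0 0 0 1.3 0 0 0;0 0 0 1.3 4.5 0 0;0 0 0 1.3 9 0 0;0 0 0 1.3 13.5 0 0;0 0 0 1.3 16.8 0 0;0 0 0 1 16.8 0 0")

```text
time: 23.95
tool_pos: [0.5784, 0.1283, 0.0547]
tool_rot: [0.0, 0.123, 0.992, 0.0]
wrist_force: [-0.4, 0.3, -0.6]
opening: 0.0006
finger_force: 0.0
```

Emit:
drive_tool(commands="0 0 0 -0.4 0 0 0;0 0 0 -0.7 0 0 0;0 0 0 -1.0 0 0 0;0 0 0 -1.2 0 0 0;0 0 0 -1.3 0 0 0;0 0 0 -1.3 0 0 0")

```text
time: 24.55
tool_pos: [0.5906, 0.1207, 0.0548]
tool_rot: [0.0, 0.125, 0.992, -0.0]
wrist_force: [-0.1, -0.3, 0.7]
opening: -0.0
finger_force: 0.0
```

```bash
python3 -W ignore - <<'E'
from h import *
print(cover("scene"))
E
```

```text
{'front': (np.float64(71.1), 'slope L+', np.float64(0.0113), np.int64(26), 30), 'rear': (np.float64(0.3), 'slope L+', np.float64(0.0107), np.int64(24), 30), 'tcp': array([18.8, 84.4]), 'F': array([-0.2,  0.8]), 't': 24.6}
```

Emit:
drive_tool(commands="0 0 0 1.3 0 0 0;0 0 0 1.3 -4.5 0 0;0 0 0 1.3 -9 0 0;0 0 0 1.3 -13.5 0 0;0 0 0 1.3 -16.8 0 0;0 0 0 1 -16.8 0 0")

```text
time: 25.2
tool_pos: [0.5373, -0.0418, 0.055]
tool_rot: [-0.0, 0.127, 0.992, -0.0]
wrist_force: [-0.7, 0.1, 0.6]
opening: 0.0
finger_force: 0.0
```

Emit:
drive_tool(commands="0 0 0 -0.4 0 0 0;0 0 0 -0.7 0 0 0;0 0 0 -0.9 0 0 0;0 0 0 -1.1 0 0 0;0 0 0 -1.2 0 0 0")

```text
time: 25.7
tool_pos: [0.5508, -0.0413, 0.0546]
tool_rot: [-0.0, 0.124, 0.992, 0.0]
wrist_force: [-0.8, 1.6, -0.5]
opening: 0.0003
finger_force: 0.5
```

Emit:
drive_tool(commands="0 0 0 -0.1 0 0 0;0 0 0 -0.2 0 0 0")

```text
time: 25.9
tool_pos: [0.5526, -0.0423, 0.0547]
tool_rot: [-0.0, 0.125, 0.992, 0.0]
wrist_force: [-3.0, 1.4, -0.5]
opening: -0.0
finger_force: 1.6
```

Emit:
drive_tool(commands="0 0 0 1.3 0 0 0;0 0 0 1.3 4.5 0 0;0 0 0 1.3 9 0 0;0 0 0 1.3 13.5 0 0;0 0 0 1.3 16.8 0 0;0 0 0 1 16.8 0 0")

```text
time: 26.5
tool_pos: [0.5854, 0.1264, 0.0548]
tool_rot: [0.0, 0.123, 0.992, 0.0]
wrist_force: [-0.2, -0.3, -0.0]
opening: -0.0002
finger_force: 0.0
```

Emit:
drive_tool(commands="0 0 0 -0.4 0 0 0;0 0 0 -0.6 0 0 0;0 0 0 -0.8 0 0 0;0 0 0 -0.9 0 0 0;0 0 0 -1.0 0 0 0")

```text
time: 27.0
tool_pos: [0.5942, 0.1194, 0.0547]
tool_rot: [-0.0, 0.126, 0.992, -0.0]
wrist_force: [-0.6, -0.6, -0.2]
opening: -0.0002
finger_force: 0.5
```

Emit:
drive_tool(commands="0 0 0 -0.1 0 0 0;0 0 0 -0.1 0 0 0")

```text
time: 27.2
tool_pos: [0.5954, 0.1197, 0.0548]
tool_rot: [0.0, 0.125, 0.992, -0.0]
wrist_force: [-0.0, -0.2, 0.5]
opening: 0.0003
finger_force: 0.1
```

```bash
python3 -W ignore - <<'E'
from h import *
print(cover("scene"))
E
```

```text
{'front': (np.float64(76.6), 'slope L+', np.float64(-0.0047), np.int64(27), 30), 'rear': (np.float64(6.7), 'slope L+', np.float64(0.013), np.int64(25), 30), 'tcp': array([23.7, 84.6]), 'F': array([-0.3, -0.2]), 't': 27.25}
```

Emit:
drive_tool(commands="0 0 0 -0.1 0 0 0;0 0 0 -0.1 0 0 0")

```text
time: 27.45
tool_pos: [0.5958, 0.1198, 0.0546]
tool_rot: [-0.001, 0.125, 0.992, -0.0]
wrist_force: [-2.7, 0.9, 1.0]
opening: -0.0
finger_force: 1.6
```

Emit:
drive_tool(commands="0 0 0 -0.1 0 0 0;0 0 0 -0.1 0 0 0")

```text
time: 27.65
tool_pos: [0.5959, 0.1198, 0.0545]
tool_rot: [-0.001, 0.125, 0.992, 0.0]
wrist_force: [-6.5, 2.7, 2.1]
opening: 0.0001
finger_force: 3.6
```

Emit:
drive_tool(commands="0 0 0 -0.1 0 0 0;0 0 0 -0.1 0 0 0;0 0 0 -0.1 0 0 0")

```text
time: 27.95
tool_pos: [0.596, 0.1198, 0.0543]
tool_rot: [-0.002, 0.125, 0.992, 0.0]
wrist_force: [-10.7, 2.1, 2.6]
opening: -0.0002
finger_force: 5.2
```

```bash
python3 -W ignore - <<'E'
from h import *
print(cover("scene"))
E
```

```text
{'front': (np.float64(76.8), 'slope L+', np.float64(-0.0028), np.int64(29), 31), 'rear': (np.float64(6.4), 'slope L+', np.float64(0.0059), np.int64(28), 31), 'tcp': array([24.2, 84.7]), 'F': array([-10.3,  -0.9]), 't': 28.0}
```

Emit:
drive_tool(commands="0 0 0 1.4 0 0 0;0 0 0 1.4 -4.5 0 0;0 0 0 1.4 -9 0 0;0 0 0 1.4 -13.5 0 0;0 0 0 1.4 -16.8 0 0;0 0 0 1.1 -16.8 0 0")

```text
time: 28.6
tool_pos: [0.5454, -0.0443, 0.0551]
tool_rot: [0.0, 0.127, 0.992, -0.001]
wrist_force: [-0.2, -0.4, 0.1]
opening: -0.0002
finger_force: 0.0
```

Emit:
drive_tool(commands="0 0 0 -0.4 0 0 0;0 0 0 -0.6 0 0 0;0 0 0 -0.7 0 0 0;0 0 0 -0.8 0 0 0;0 0 0 -0.8 0 0 0")

```text
time: 29.1
tool_pos: [0.553, -0.0417, 0.0544]
tool_rot: [-0.001, 0.124, 0.992, 0.0]
wrist_force: [-3.7, 2.0, -0.2]
opening: -0.0
finger_force: 2.2
```

```bash
python3 -W ignore - <<'E'
from h import *
s=state();print(tr(s["tool_pos"]),(s["wrist_force"][:2]@Rm).round(1))
E
```

```text
[ 23.7 -82.4] [-4.1  1. ]
```

Emit:
drive_tool(commands="0 0 0 -0.1 0 0 0;0 0 0 -0.15 0 0 0;0 0 0 -0.15 0 0 0")

```text
time: 29.4
tool_pos: [0.553, -0.0421, 0.0541]
tool_rot: [-0.002, 0.125, 0.992, 0.0]
wrist_force: [-9.0, 3.2, 2.3]
opening: 0.0001
finger_force: 4.9
```

```bash
python3 -W ignore - <<'E'
from h import *
s=state();print(tr(s["tool_pos"]),(s["wrist_force"][:2]@Rm).round(1))
E
```

```text
[ 23.8 -82.7] [-9.5  0.8]
```

Both ends stop firmly at the same x (24.2 and 23.8 mm) under about 10 N. I back off and look.

Emit:
drive_tool(commands="0 0 0 1.5 0 0 0;0 0 0 2 1 -5 0;0 0 0 0 5 -10 0;0 0 0 -3 9 -11 0;0 0 0 -5 8.3 -11 0;0 0 0 -5 8.3 -11 0;0 0 0 -5 8.3 -11 0")

```text
time: 30.1
tool_pos: [0.6243, 0.0252, 0.1642]
tool_rot: [-0.0, 0.125, 0.992, -0.0]
wrist_force: [-0.8, -0.3, -0.1]
opening: 0.0003
finger_force: 0.0
```

```bash
python3 -W ignore - <<'E'
from h import *
print(cover("scene"));print(cover("wrist"));save(load("wrist"),"w9",s=1.4)
E
```

```text
{'front': (np.float64(76.1), 'slope L+', np.float64(-0.0085), np.int64(27), 31), 'rear': (np.float64(6.8), 'slope L+', np.float64(0.0114), np.int64(25), 31), 'tcp': array([75.1,  0.1]), 'F': array([ 0.1, -0.5]), 't': 30.15}
{'front': (np.float64(79.7), 'slope L+', np.float64(0.0024), np.int64(20), 39), 'rear': (np.float64(3.0), 'slope L+', np.float64(0.0031), np.int64(36), 39), 'tcp': array([74.8, -0.1]), 'F': array([ 0.4, -0.3]), 't': 30.2}
```

View pics/w9.png

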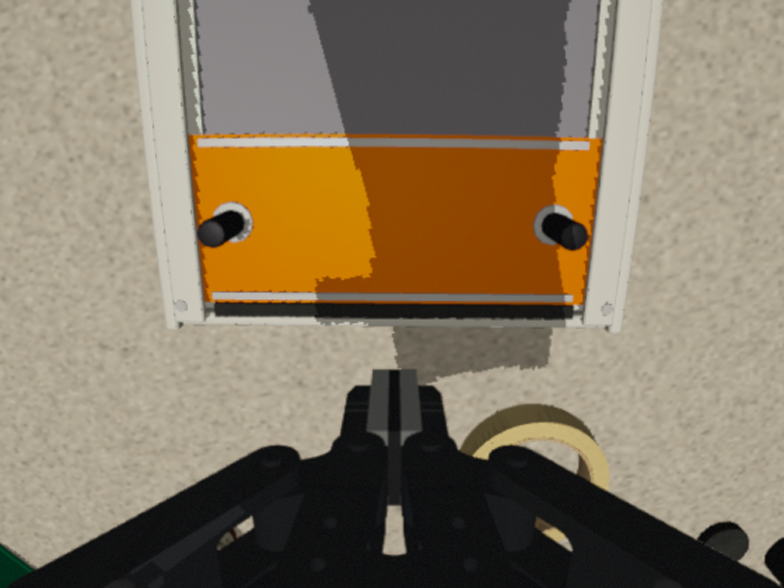

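The cover covers the well, square (slope about 0.003 rad), with its front edge from (203,302) to (580,304) against the black strip. Both grips stand free and the tool touches nothing.

```bash
python3 -c "
from plant import sign_off
print(sign_off())"
```

```text
the job is handed in; nothing more can be done
None
```

The pink dish lies flat in the well, the orange cover is home and square against the stop strip (about 10 N felt at each grip), I left the yellowish dish and the bottle alone, and the job was handed in at about 30 s.

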